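# Pack four run-in spindle motors into the foam tray in rack order

## Task

The four small spindle motors have finished their run-in on the test rack: pack them into the white foam tray, one to a nest, standing upright, in the same order as on the rack, counting both rows from the end with the black stripe, so that the tray still matches the test log. Never tip a motor over.

Things in the scene. Friction and masses are not known exactly. Their poses are not given: they have to be found in the camera images.
- motor_red: small steel spindle motor with a red nose cap, loose, about 0.24 kg: a plain round body 36 mm in diameter and 62 mm tall (black band at its foot), and on top of it the red cap, 28 mm in diameter and 18 mm tall, so 80 mm in all. At the start it stands upright on the test station with the red lamp. Origin at the centre of its underside, z up along its axis; its turn about z is of no matter
- motor_yellow: small steel spindle motor with a yellow nose cap, loose, about 0.24 kg: a plain round body 36 mm in diameter and 62 mm tall (black band at its foot), and on top of it the yellow cap, 28 mm in diameter and 18 mm tall, so 80 mm in all. At the start it stands upright on the test station with the yellow lamp. Origin at the centre of its underside, z up along its axis; its turn about z is of no matter
- motor_green: small steel spindle motor with a green nose cap, loose, about 0.24 kg: a plain round body 36 mm in diameter and 62 mm tall (black band at its foot), and on top of it the green cap, 28 mm in diameter and 18 mm tall, so 80 mm in all. At the start it stands upright on the test station with the green lamp. Origin at the centre of its underside, z up along its axis; its turn about z is of no matter
- motor_blue: small steel spindle motor with a blue nose cap, loose, about 0.24 kg: a plain round body 36 mm in diameter and 62 mm tall (black band at its foot), and on top of it the blue cap, 28 mm in diameter and 18 mm tall, so 80 mm in all. At the start it stands upright on the test station with the blue lamp. Origin at the centre of its underside, z up along its axis; its turn about z is of no matter
- station_red: fixed test station with a red lamp, one of four in the row on the rack: grey block 84 x 48 mm and 12 mm thick, its underside on the rack's top. Origin at the centre of its underside; the motor stands on the block's top, 12 mm above the origin, between four black pins (8 mm thick, 20 mm tall, at the corners of a 34 mm square, 2 mm clear of the motor). Its lamp (15 mm wide, 12 mm tall) stands 31 mm along +x
- station_yellow: fixed test station with a yellow lamp, one of four in the row on the rack: grey block 84 x 48 mm and 12 mm thick, its underside on the rack's top. Origin at the centre of its underside; the motor stands on the block's top, 12 mm above the origin, between four black pins (8 mm thick, 20 mm tall, at the corners of a 34 mm square, 2 mm clear of the motor). Its lamp (15 mm wide, 12 mm tall) stands 31 mm along +x
- station_green: fixed test station with a green lamp, one of four in the row on the rack: grey block 84 x 48 mm and 12 mm thick, its underside on the rack's top. Origin at the centre of its underside; the motor stands on the block's top, 12 mm above the origin, between four black pins (8 mm thick, 20 mm tall, at the corners of a 34 mm square, 2 mm clear of the motor). Its lamp (15 mm wide, 12 mm tall) stands 31 mm along +x
- station_blue: fixed test station with a blue lamp, one of four in the row on the rack: grey block 84 x 48 mm and 12 mm thick, its underside on the rack's top. Origin at the centre of its underside; the motor stands on the block's top, 12 mm above the origin, between four black pins (8 mm thick, 20 mm tall, at the corners of a 34 mm square, 2 mm clear of the motor). Its lamp (15 mm wide, 12 mm tall) stands 31 mm along +x
- rack: fixed aluminium base of the run-in test rack, 90 mm (x) by 254 mm (y), 20 mm thick, carrying the four stations in a row along its y axis at y = +84, +28, -28 and -84 mm. Origin at the underside below the middle of the row. The black stripe is across its top at the +y end (y = 128 mm), so the first place is y = +84 mm. May lie at any yaw
- tray: fixed white foam packing tray, 72 mm (x) by 286 mm (y: from -128 to +158 mm), 30 mm high, with four open nests in a row along its y axis, centred at x = 0 and y = +93, +31, -31 and -93 mm; each nest is 56 mm (x) by 54 mm (y), its floor (grey) 8 mm above the tray's underside, with 8 mm walls between nests. Origin at the underside below the middle of the row. The black stripe is across its top at the +y end (y = 144 mm), so the first nest is y = +93 mm. May lie at any yaw
There are look-alikes about, which are no part of the job. Leave any brown look-alike of the motor_yellow alone.

How it is judged:
At the end, for the whole second after the job is handed in: Each motor stands in the nest with the same place in the row, counted from the striped end, as its own-colour station on the rack: within 13 mm of the nest's centre along and across, underside under 5 mm above the nest's floor, within 0.1 rad of upright, released and at rest (((y of station_red in the frame of rack between 0.069 and 0.099 m and y of motor_red in the frame of tray between 0.08 and 0.106 m) or (y of station_red in the frame of rack between 0.013 and 0.043 m and y of motor_red in the frame of tray between 0.018 and 0.044 m) or (y of station_red in the frame of rack between -0.043 and -0.013 m and y of motor_red in the frame of tray between -0.044 and -0.018 m) or (y of station_red in the frame of rack between -0.099 and -0.069 m and y of motor_red in the frame of tray between -0.106 and -0.08 m)) and x of motor_red in the frame of tray between -0.013 and 0.013 m and z of each of motor_red, motor_yellow, motor_green, motor_blue in the frame of tray below 0.013 m and angle between each of motor_red, motor_yellow, motor_green, motor_blue's own z axis and vertical below 0.1 rad and linear speed of each of motor_red, motor_yellow, motor_green, motor_blue below 0.02 m/s and angular speed of each of motor_red, motor_yellow, motor_green, motor_blue below 0.2 rad/s and ((y of station_yellow in the frame of rack between 0.069 and 0.099 m and y of motor_yellow in the frame of tray between 0.08 and 0.106 m) or (y of station_yellow in the frame of rack between 0.013 and 0.043 m and y of motor_yellow in the frame of tray between 0.018 and 0.044 m) or (y of station_yellow in the frame of rack between -0.043 and -0.013 m and y of motor_yellow in the frame of tray between -0.044 and -0.018 m) or (y of station_yellow in the frame of rack between -0.099 and -0.069 m and y of motor_yellow in the frame of tray between -0.106 and -0.08 m)) and x of motor_yellow in the frame of tray between -0.013 and 0.013 m and ((y of station_green in the frame of rack between 0.069 and 0.099 m and y of motor_green in the frame of tray between 0.08 and 0.106 m) or (y of station_green in the frame of rack between 0.013 and 0.043 m and y of motor_green in the frame of tray between 0.018 and 0.044 m) or (y of station_green in the frame of rack between -0.043 and -0.013 m and y of motor_green in the frame of tray between -0.044 and -0.018 m) or (y of station_green in the frame of rack between -0.099 and -0.069 m and y of motor_green in the frame of tray between -0.106 and -0.08 m)) and x of motor_green in the frame of tray between -0.013 and 0.013 m and ((y of station_blue in the frame of rack between 0.069 and 0.099 m and y of motor_blue in the frame of tray between 0.08 and 0.106 m) or (y of station_blue in the frame of rack between 0.013 and 0.043 m and y of motor_blue in the frame of tray between 0.018 and 0.044 m) or (y of station_blue in the frame of rack between -0.043 and -0.013 m and y of motor_blue in the frame of tray between -0.044 and -0.018 m) or (y of station_blue in the frame of rack between -0.099 and -0.069 m and y of motor_blue in the frame of tray between -0.106 and -0.08 m)) and x of motor_blue in the frame of tray between -0.013 and 0.013 m); the robot touches nothing.
It fails at once if a motor is tipped over (leans more than 0.7 rad) (angle between any of motor_red, motor_yellow, motor_green, motor_blue's own z axis and vertical above 0.7 rad).
It also fails if it takes over 109 s, if anything falls off the work surface, if the arm or the gripper's body presses on something with over 40 N, if the wrist force passes 120 N, or if a joint passes its speed limit or range.

## Robot

A 7-joint arm with a two-finger parallel gripper is mounted at the origin on the work surface. World frame = base frame: x ahead of the robot, y to its left, z up, the work surface at z = 0. Lengths are in m, angles in rad, forces in N, time in s.
With the tool pointing down it reaches from about 0.4 to 0.85 m from the base axis. Payload 4.5 kg.
Tool frame: the origin (TCP) lies at the very end of the fingers, on their centre line; the grasp point (between the pads) lies 19 mm behind it (r.pinch_z is the distance from the TCP to the grasp point, in m); z points along the fingers, y is the line along which they close (so a half turn about z gives the same grasp; the last joint's range is limited). The gripper opens to 88 mm and grips with 3 to 60 N. Pads are 18 mm wide; open, the fingers measure 123 mm over their backs; the gripper's body (75 mm by 187 mm) begins 45 mm behind the grasp point.
Start: joints at [1.243, 0.689, -0.195, 1.565, 0.157, 0.902, -0.215], TCP at [0.221, -0.585, 0.239] pointing down, gripper open.
Joint ranges: [-3.01, 3.01], [-0.46, 2.08], [-1.47, 1.51], [0.13, 2.56], [-1, 4.14], [0.04, 2.09], [-2.66, 2.66]. Speed limits (rad/s): [2.57, 2.57, 3.14, 3.14, 3.14, 3.14, 3.14].

## Interface

Orientations are given as a unit quaternion [x, y, z, w].
In Python, from plant import r, cams gives the robot as it stands.
- The arm moves only by the shell command python3 -m pendant 'ROWS' [FORCE]. ROWS is JSON, a list of rows, each a list of 3 entries, a list of its own where there are three numbers: the closure, from -1 (fully open) to 1 (shut), then the shift along the tool's x, y, z in mm, then the turn, a rotation vector about the tool's x, y, z in degrees. A call has 1 to 8 rows; each row shifts and turns the commanded pose from where the row before left it, along the tool's axes as they then stand; what a row does not reach is not made up. A row lasts 1/8 s, in which the tool goes at most 62.5 mm and 10.7 degrees, less where a joint would pass 70% of its speed; a pose out of reach is approached as far as the arm can. A call with a gripper value outside its range is refused whole. The fingers move at their own pace and stop on an object; FORCE is the grip in N (left out, the last holds). Time passes only in rows, so rows that do not move let the fingers close. It gives the time, the measured TCP pose, the force, the opening and the grip force at its end, in the units of the state.
- r.get_state(): the state, without advancing time (a new reading comes with each control period).
- cams.snapshot(name): name is "side" or "top"; returns a dict with "img" (480x640x3 uint8, red, green, blue), "camera_matrix" (3x3 intrinsics, pixels), "D" ([k1, k2, p1, p2, k3] as OpenCV has them; the pictures are not rectified), "camera_from_world" (4x4, takes a point from world to camera coordinates). Camera axes: x right, y up, looking along -z (the intrinsics and any distortion apply to the point x, -y, -z); pixel columns grow to the right and rows downward; lengths in m; the calibration is good to about 2 mm. A picture is of the moment at which its call begins. There is no depth.
- r.finish_job(): hands the job in; it is judged then, once.
The state is a dict: "clock": time; "q": joint angles; "qd": joint speeds; "joint_torque": joint torques, N m; "tool_pos": TCP position; "eef_rot": TCP orientation; "contact_force": force on the tool from outside, world axes, zero at the start; "moment": the same for the moment, N m; "opening": opening from 0.0 (shut) to 1.0 (fully open); "finger_force": force on a finger pad.
Only numpy, scipy, OpenCV 4.12 (cv2) and the standard library are available. Lean on these libraries where they do the work, as an engineer would, in place of code of your own. Each camera call takes 0.05 s, during which the arm holds its last target. There are 200 camera calls.

## Working session

There is one attempt and no reset: what is moved stays moved. The work goes in short steps, Python scripts to look and compute and a shell command to move; the robot and the scene stay as the last step left them, time stands still between calls to the robot, and variables do not carry over. Pictures are saved under pics/ and viewed, at most 14 in all, crops included, and the job is handed in when it is done.

```bash
mkdir -p pics; ls
cat > h.py <<'E'
import numpy as np, cv2
from plant import r, cams
from scipy.spatial.transform import Rotation as R
def snap(n):
    s=cams.snapshot(n); return s
def save(s,f,crop=None,k=1):
    im=s["img"][...,::-1]
    if crop: x0,y0,x1,y1=crop; im=im[y0:y1,x0:x1]
    cv2.imwrite(f,cv2.resize(im,None,fx=k,fy=k,interpolation=cv2.INTER_CUBIC))
def ray(s,uv):
    p=cv2.undistortPoints(np.array([[uv]],float),np.array(s["camera_matrix"]),np.array(s["D"]))[0,0]
    T=np.array(s["camera_from_world"]); d=T[:3,:3].T@np.array([p[0],-p[1],-1]); c=-T[:3,:3].T@T[:3,3]
    return c,d
def at(s,uv,z):
    c,d=ray(s,uv); return (c+d*(z-c[2])/d[2])[:2]
def proj(s,P):
    T=np.array(s["camera_from_world"]); P=np.atleast_2d(P)@T[:3,:3].T+T[:3,3]; P=P*[1,-1,-1]
    return cv2.projectPoints(P,np.zeros(3),np.zeros(3),np.array(s["camera_matrix"]),np.array(s["D"]))[0][:,0]
E
python3 - <<'E'
from h import *
import pickle
for n in("top","side"):
    s=snap(n); save(s,f"pics/{n}0.png"); pickle.dump(s,open(n+"0.pkl","wb"))
    T=np.array(s["camera_from_world"]); print(n,-T[:3,:3].T@T[:3,3],s["D"])
print(r.get_state())
E
```

```text
pics
top [ 0.28802618 -0.001074    0.87082653] [-0.07900361  0.          0.          0.          0.        ]
side [ 0.1714605  -0.43707048  0.65011564] [-0.12766606  0.          0.          0.          0.        ]
{'clock': 0.1, 'q': array([ 1.24280481,  0.68993168, -0.19450515,  1.56621372,  0.15732482,
        0.90249445, -0.21509934]), 'qd': array([ 1.98091781e-03, -1.67326327e-03,  1.34720613e-03, -2.44304213e-03,
        8.08100551e-04,  7.78541057e-05, -9.93147614e-04]), 'joint_torque': array([-3.17183505e-03, -5.28496456e+01, -1.27162177e+00, -1.53837150e+01,
       -5.25568728e-02,  2.02592433e-03,  2.69040419e-05]), 'tool_pos': array([ 0.22096886, -0.58404047,  0.23797716]), 'eef_rot': array([ 9.83675612e-01,  1.79948895e-01, -2.19293597e-04, -7.97869823e-04]), 'contact_force': array([ 0.55419858, -0.55755851,  0.18300936]), 'moment': array([-0.00173597,  0.00714678, -0.00614722]), 'finger_force': 0.0, 'opening': 1.0007580476940072}
```

View pics/top0.png

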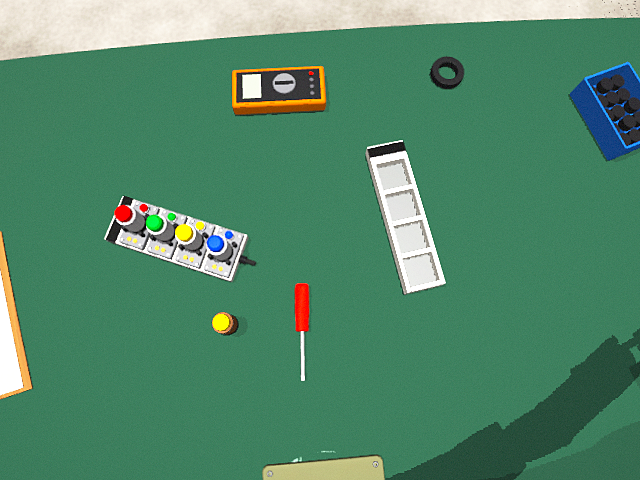

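View pics/side0.png

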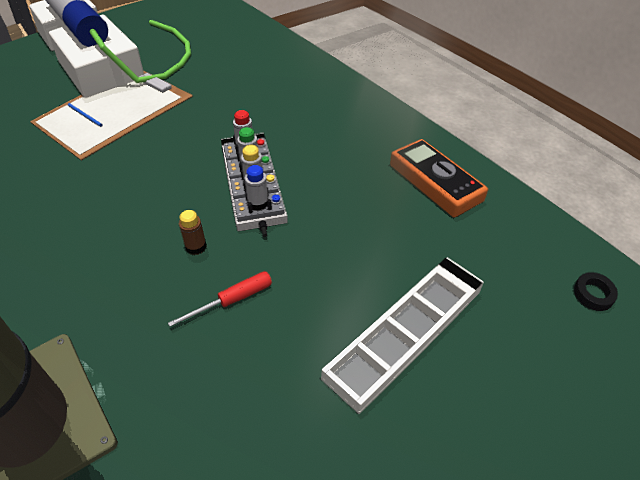

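Top view: the caps run from the rack's striped (left) end red (123,214), green (155,224), yellow (185,233), blue (216,244). The tray stripe is at (386,150), with nests at (394,173), (403,204), (411,236) and (421,267).
Possible look-alikes: the brown motor with the yellow cap at (223,323) for motor_yellow, and the lamps (144,208), (172,217), (200,226), (229,235), the meter's red knob and the screwdriver handle for caps. I choose the four steel bodies on the rack.

Run:
```python
import pickle
from h import *
s=pickle.load(open("top0.pkl","rb")); a=s["img"][185:295,95:265]; b=s["img"][130:305,355:455]
A=cv2.resize(a[...,::-1],None,fx=3.0,fy=3.0,interpolation=cv2.INTER_CUBIC)
B=cv2.resize(b[...,::-1],None,fx=2.8,fy=2.8,interpolation=cv2.INTER_CUBIC)
c=np.zeros((500,800,3),np.uint8); c[:330,:510]=A; c[:490,515:795]=B; cv2.imwrite("pics/c1.png",c)
```

```text
(no output)
```

View pics/c1.png

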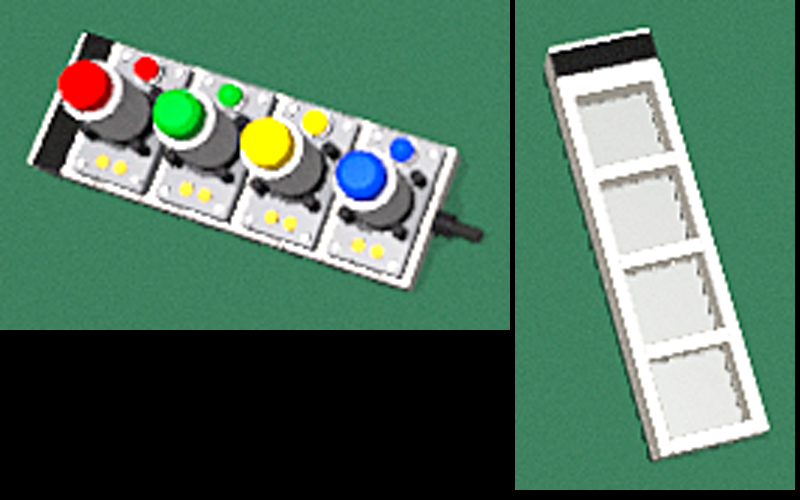

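Crop: the cap order is confirmed as red, green, yellow, blue from the stripe, each beside its own lamp, on steel bodies. I'll fit the rack and tray poses from the corners I read off and overlay them in both views.

```bash
cat > fit.py <<'E'
import pickle
from h import *
from scipy.optimize import least_squares
s=pickle.load(open("top0.pkl","rb")); sd=pickle.load(open("side0.pkl","rb"))
def W(p,L):
    L=np.array(L,float); c,n=np.cos(p[2]),np.sin(p[2])
    return np.c_[p[0]+c*L[:,0]-n*L[:,1],p[1]+n*L[:,0]+c*L[:,1],L[:,2]]
rk=[(.045,.127,.02),(-.045,.127,.02),(-.045,-.127,.02),(.045,-.127,.02)]+[(0,y,.112) for y in(.084,.028,-.028,-.084)]
ra=np.array([(83,33),(29,162),(411,289),(456,148),(85,86),(179,114),(267,142),(361,175)])/3+[95-.33,185-.33]
tk=[(-.036,.158,.03),(.036,.158,.03),(.036,-.128,.03),(-.036,-.128,.03)]
ta=(np.array([(549,48),(649,30),(769,430),(658,458)])-[515,0])/2.8+[355-.33,130-.33]
f=lambda k,a,p0:least_squares(lambda p:(proj(s,W(p,k))-a).ravel(),p0)
R1=f(rk,ra,[.4,.3,1.3]);T1=f(tk,ta,[.45,-.15,.2])
if __name__=="__main__":
    for q in(R1,T1): print(q.x.round(4),q.fun.reshape(-1,2).round(1).tolist())
    im=sd["img"][...,::-1].copy(); im=cv2.resize(im,None,fx=2,fy=2)
    nest=[(x,y+d,.03) for y in(.093,.031,-.031,-.093) for x,d in((-.028,-.027),(.028,-.027),(-.028,.027),(.028,.027))]
    for P,c in((W(R1.x,rk),(0,0,255)),(W(T1.x,tk+nest),(255,0,255))):
        for u in proj(sd,P): cv2.circle(im,tuple(int(round(v*2+.5)) for v in u),2,c,-1)
    cv2.imwrite("pics/ov.png",im[200:800,400:1000])
    for y,n in zip((.084,.028,-.028,-.084),"rgyb"): print(n,W(R1.x,[(0,y,0)])[0].round(4))
    for y in(.093,.031,-.031,-.093): print("nest",W(T1.x,[(0,y,0)])[0].round(4))
E
python3 fit.py
```

```text
[ 0.5085  0.2263 -0.3909] [[4.2, 1.3], [3.6, 2.3], [4.2, 1.6], [5.7, 2.2], [-4.1, -2.0], [-5.1, -1.7], [-3.5, -1.2], [-3.2, -2.2]]
[ 0.5046 -0.1936 -1.4323] [[-0.2, 0.3], [0.2, -0.7], [-0.5, 0.6], [0.6, -0.3]]
r [0.5405 0.304  0.    ]
g [0.5192 0.2522 0.    ]
y [0.4979 0.2004 0.    ]
b [0.4765 0.1486 0.    ]
nest [ 0.5967 -0.1807  0.    ]
nest [ 0.5353 -0.1893  0.    ]
nest [ 0.4739 -0.1979  0.    ]
nest [ 0.4125 -0.2064  0.    ]
```

View pics/ov.png

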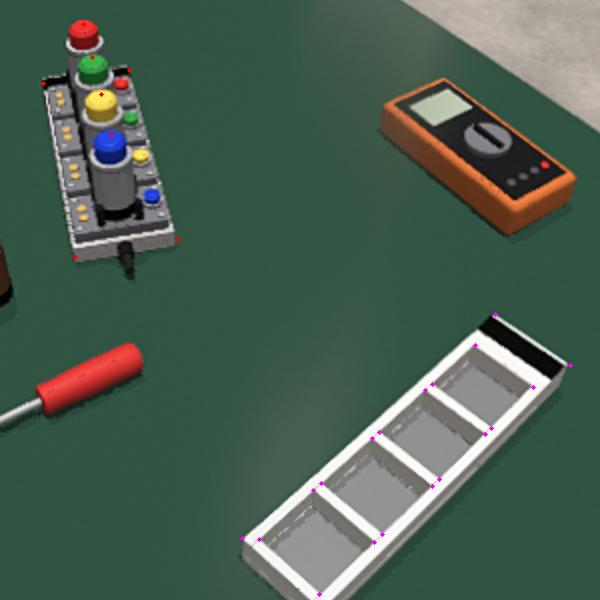

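The rack residuals are systematic. The stripe is centred at y=128, so the rack must extend asymmetrically, from about -112 to +142, like the tray. Refit.

```bash
sed -i 's/,\.127,\.02/,.142,.02/g; s/,-\.127,\.02/,-.112,.02/g' fit.py; python3 fit.py
python3 - <<'E'
from fit import *
# yellow decoy cap, and side-view cap tops
print(at(s,(223,322),.08))
print(proj(sd,W(R1.x,rk)).round(1).tolist()); print(proj(sd,W(T1.x,tk)).round(1).tolist())
st=r.get_state(); print(R.from_quat(st["eef_rot"]).as_matrix().round(3).tolist(), np.degrees(R1.x[2]),np.degrees(T1.x[2]))
E
```

```text
[ 0.5059  0.2201 -0.3919] [[0.3, -0.0], [-0.4, 1.0], [-0.1, 0.3], [1.4, 1.0], [-0.5, -0.8], [-1.5, -0.5], [0.3, 0.1], [0.6, -0.9]]
[ 0.5046 -0.1936 -1.4323] [[-0.2, 0.3], [0.2, -0.7], [-0.5, 0.6], [0.6, -0.3]]
r [0.538  0.2977 0.    ]
g [0.5166 0.246  0.    ]
y [0.4952 0.1942 0.    ]
b [0.4738 0.1425 0.    ]
nest [ 0.5967 -0.1807  0.    ]
nest [ 0.5353 -0.1893  0.    ]
nest [ 0.4739 -0.1979  0.    ]
nest [ 0.4125 -0.2064  0.    ]
[0.34585758 0.14158941]
[[263.8, 132.7], [220.9, 139.0], [236.7, 224.9], [287.8, 216.2], [241.9, 113.6], [246.0, 130.6], [250.6, 149.1], [255.6, 169.5]]
[[447.3, 256.8], [484.5, 282.1], [359.8, 404.9], [320.6, 368.9]]
[[0.935, 0.354, -0.001], [0.354, -0.935, 0.001], [-0.0, -0.002, -1.0]] -22.45458692876727 -82.0624013752034
```

View pics/ov.png

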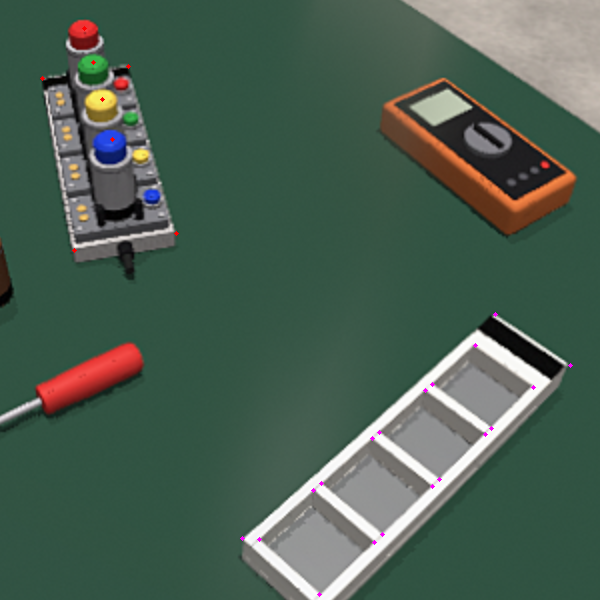

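Both views agree to a few mm. Next, a planner that prints tool-frame shifts. I'll take blue first, closing along rack x, and place with the fingers closing along tray x.

```bash
cat > to.py <<'E'
# to.py x y z(mm) yaw_of_tool_y(deg) n : n rows for straight line
import sys
from h import *
def plan(x,y,z,yaw,n,p=None,Rm=None):
    st=r.get_state(); p=st["tool_pos"] if p is None else p; Rm=R.from_quat(st["eef_rot"]) if Rm is None else Rm
    Y=np.radians(yaw); ty=np.array([np.cos(Y),np.sin(Y),0]); tz=np.array([0,0,-1.]); G0=np.c_[np.cross(ty,tz),ty,tz]
    best=min([G0,G0@np.diag([-1,-1,1])],key=lambda G:(Rm.inv()*R.from_matrix(G)).magnitude()) if len(sys.argv)<7 else G0
    G=R.from_matrix(best); rv=(Rm.inv()*G).as_rotvec(); d=(np.array([x,y,z])/1000-p)/n
    print("rv",np.degrees(rv).round(1),"per row turn",np.degrees(rv/n).round(1), "dist",(np.linalg.norm(d)*1e3).round(1))
    for i in range(n): print((1e3*(Rm*R.from_rotvec(rv*i/n)).inv().apply(d)).round(0).astype(int).tolist())
a=list(map(float,sys.argv[1:6])); plan(*a[:4],int(a[4]))
st=r.get_state(); print(st["clock"],(st["tool_pos"]*1e3).round(1),st["q"].round(2))
E
python3 to.py 474 142 200 -22.45 24; python3 to.py 430 -300 220 -40 8
```

```text
rv [ -0.1  -0.  -46.8] per row turn [-0. -0. -2.] dist 32.1
[21, -25, 2]
[21, -24, 2]
[22, -23, 2]
[23, -22, 2]
[24, -22, 2]
[24, -21, 2]
[25, -20, 2]
[26, -19, 2]
[26, -18, 2]
[27, -17, 2]
[28, -16, 2]
[28, -15, 2]
[29, -14, 2]
[29, -13, 2]
[30, -12, 2]
[30, -11, 2]
[30, -10, 2]
[31, -9, 2]
[31, -8, 2]
[31, -7, 2]
[31, -6, 2]
[32, -5, 2]
[32, -4, 2]
[32, -3, 2]
0.1 [ 221. -584.  238.] [ 1.24  0.69 -0.19  1.57  0.16  0.9  -0.22]
rv [ -0.1  -0.  -29.3] per row turn [-0.  -0.  -3.7] dist 44.1
[37, -24, 2]
[38, -22, 2]
[40, -19, 2]
[41, -16, 2]
[42, -14, 2]
[43, -11, 2]
[43, -8, 2]
[44, -6, 2]
0.1 [ 221. -584.  238.] [ 1.24  0.69 -0.19  1.57  0.16  0.9  -0.22]
```

```bash
python3 -m pendant '[[-1,[37,-24,2],[0,0,-4]],[-1,[38,-22,2],[0,0,-4]],[-1,[40,-19,2],[0,0,-4]],[-1,[41,-16,2],[0,0,-4]],[-1,[42,-14,2],[0,0,-4]],[-1,[43,-11,2],[0,0,-4]],[-1,[43,-8,2],[0,0,-3]],[-1,[44,-6,2],[0,0,-3]]]' 20; python3 to.py 474 142 200 -22.45 12
```

```text
clock: 1.1
tool_pos: [0.4257, -0.2951, 0.2224]
eef_rot: [0.903, 0.429, -0.0, -0.0]
contact_force: [0.8, 0.0, -0.4]
opening: 1.0
finger_force: 0.0
rv [ -0.    0.  -16.7] per row turn [-0.   0.  -1.4] dist 36.7
[31, -20, 2]
[31, -19, 2]
[32, -18, 2]
[32, -18, 2]
[33, -17, 2]
[33, -16, 2]
[33, -15, 2]
[34, -14, 2]
[34, -14, 2]
[34, -13, 2]
[35, -12, 2]
[35, -11, 2]
1.1 [ 425.7 -295.1  222.4] [ 0.71  0.58 -0.31  1.9   0.26  0.7  -0.43]
```

```bash
python3 -m pendant '[[-1,[31,-20,2],[0,0,-1]],[-1,[31,-19,2],[0,0,-2]],[-1,[32,-18,2],[0,0,-1]],[-1,[32,-18,2],[0,0,-2]],[-1,[33,-17,2],[0,0,-1]],[-1,[33,-16,2],[0,0,-1]],[-1,[33,-15,2],[0,0,-2]],[-1,[34,-14,2],[0,0,-1]]]' >/dev/null; python3 -m pendant '[[-1,[34,-14,2],[0,0,-2]],[-1,[34,-13,2],[0,0,-1]],[-1,[35,-12,2],[0,0,-2]],[-1,[35,-11,2],[0,0,-1]],[-1,[0,0,0],[0,0,0]],[-1,[0,0,0],[0,0,0]]]'; python3 to.py 474 142 61 -22.45 5
python3 - <<'E'
from h import *
s=snap("side"); save(s,"pics/s1.png",(160,40,400,240),3)
E
```

```text
clock: 2.85
tool_pos: [0.4731, 0.1403, 0.1984]
eef_rot: [0.831, 0.557, -0.001, 0.0]
contact_force: [-0.5, -0.2, 0.7]
opening: 1.0
finger_force: 0.0
rv [-0.   0.1  0.1] per row turn [-0.  0.  0.] dist 27.5
[0, 0, 27]
[0, 0, 27]
[0, 0, 27]
[0, 0, 27]
[0, 0, 27]
2.85 [473.1 140.3 198.4] [-0.2   0.59 -0.29  1.99  0.29  0.6  -1.07]
```

View pics/s1.png

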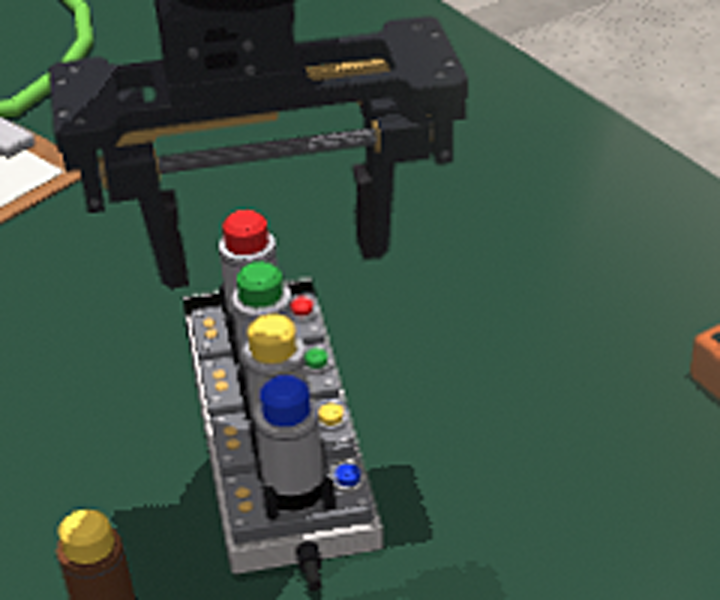

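Open fingers straddle the blue motor along rack x, tips at crop (175,285) and (373,257), with blue's cap at (286,395). Descend, grip and check.

```bash
python3 -m pendant '[[-1,[3,0,30],[0,0,0]],[-1,[0,0,30],[0,0,0]],[-1,[0,0,30],[0,0,0]],[-1,[0,0,25],[0,0,0]],[-1,[0,0,15],[0,0,0]],[-1,[0,0,7],[0,0,0]],[-1,[0,0,0],[0,0,0]],[-1,[0,0,0],[0,0,0]]]' 20; python3 -m pendant '[[1,[0,0,0],[0,0,0]],[1,[0,0,0],[0,0,0]],[1,[0,0,0],[0,0,0]],[1,[0,0,0],[0,0,0]],[1,[0,0,0],[0,0,0]],[1,[0,0,0],[0,0,0]]]'
python3 - <<'E'
from h import *
s=snap("side"); save(s,"pics/s2.png",(180,80,340,240),3)
E
```

```text
clock: 3.9
tool_pos: [0.4751, 0.1442, 0.0624]
eef_rot: [0.83, 0.557, 0.001, 0.0]
contact_force: [-0.7, -0.5, 0.8]
opening: 1.0
finger_force: 0.0
clock: 4.65
tool_pos: [0.4743, 0.1442, 0.0617]
eef_rot: [0.83, 0.557, -0.0, -0.0]
contact_force: [0.1, 0.3, 1.6]
opening: 0.4
finger_force: 20.0
```

View pics/s2.png

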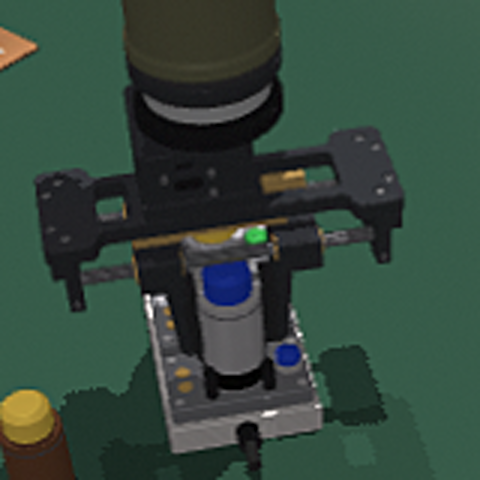

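Blue is held (opening 36 mm, 20 N). Lift.

```bash
python3 -m pendant '[[1,[0,0,-10],[0,0,0]],[1,[0,0,-25],[0,0,0]],[1,[0,0,-35],[0,0,0]],[1,[0,0,-35],[0,0,0]],[1,[0,0,-20],[0,0,0]]]' 30; python3 to.py 413 -206 175 -82.06 11
```

```text
clock: 5.32
tool_pos: [0.475, 0.1439, 0.1887]
eef_rot: [0.83, 0.557, 0.001, 0.0]
contact_force: [0.3, -0.2, -4.1]
opening: 0.4
finger_force: 30.0
rv [ 0.  -0.1 59.8] per row turn [ 0.  -0.   5.4] dist 32.3
[-32, 7, 1]
[-31, 10, 1]
[-30, 13, 1]
[-28, 15, 1]
[-27, 18, 1]
[-25, 21, 1]
[-23, 23, 1]
[-21, 25, 1]
[-18, 27, 1]
[-16, 28, 1]
[-13, 30, 1]
5.325 [475.  143.9 188.7] [-0.2   0.61 -0.29  2.    0.31  0.57 -1.1 ]
```

```bash
python3 -m pendant '[[1,[-32,7,1],[0,0,5.4]],[1,[-31,10,1],[0,0,5.4]],[1,[-30,13,1],[0,0,5.4]],[1,[-28,15,1],[0,0,5.4]],[1,[-27,18,1],[0,0,5.4]],[1,[-25,21,1],[0,0,5.4]]]' >/dev/null; python3 -m pendant '[[1,[-23,23,1],[0,0,5.4]],[1,[-21,25,1],[0,0,5.4]],[1,[-18,27,1],[0,0,5.4]],[1,[-16,28,1],[0,0,5.4]],[1,[-13,30,1],[0,0,5.4]],[1,[0,0,0],[0,0,0]],[1,[0,0,0],[0,0,0]]]'; python3 to.py 413 -206 80 -82.06 4
python3 - <<'E'
from h import *
s=snap("side"); save(s,"pics/s3.png",(200,160,520,420),2.3)
E
```

```text
clock: 6.95
tool_pos: [0.4135, -0.2074, 0.1759]
eef_rot: [0.997, 0.073, 0.0, -0.0]
contact_force: [0.2, 1.0, -2.7]
opening: 0.401
finger_force: 30.0
rv [-0.  -0.   0.4] per row turn [-0.  -0.   0.1] dist 24.0
[0, 0, 24]
[0, 0, 24]
[0, 0, 24]
[0, 0, 24]
6.95 [ 413.5 -207.4  175.9] [ 0.42  0.59 -0.08  2.11  0.11  0.44 -1.17]
```

View pics/s3.png

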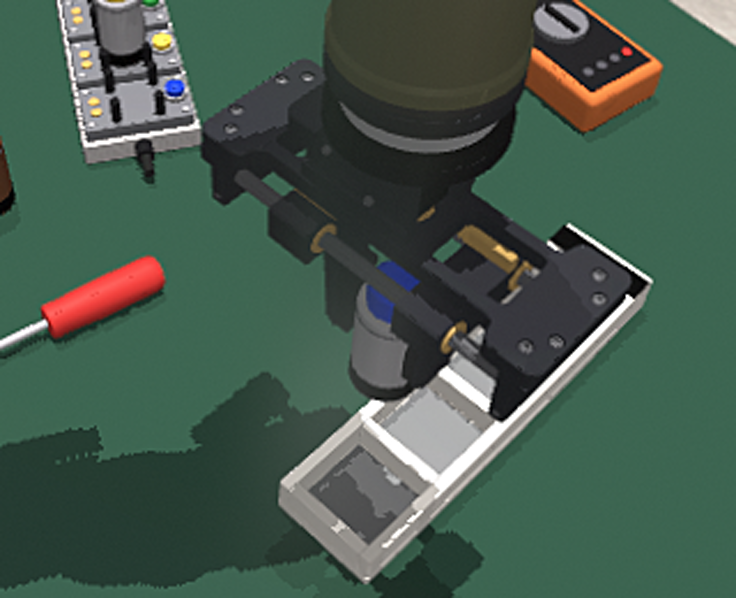

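The side view shows blue held upright above the tray end, foot centre at about crop (380,378). Check its position against the tool, then lower.

```bash
python3 - <<'E'
from fit import *
print(at(sd,(200+380/2.3,160+378/2.3),.147), at(sd,(200+380/2.3,160+372/2.3),.147))
E
python3 -m pendant '[[1,[0,0,30],[0,0,0]],[1,[0,0,30],[0,0,0]],[1,[0,0,25],[0,0,0]],[1,[0,0,0],[0,0,0]]]'
python3 - <<'E'
from h import *
s=snap("side"); save(s,"pics/s4.png",(280,220,500,420),3)
E
```

```text
[ 0.41110769 -0.20909762] [ 0.41341473 -0.20631351]
clock: 7.5
tool_pos: [0.4131, -0.2064, 0.0897]
eef_rot: [0.997, 0.074, -0.001, -0.001]
contact_force: [0.2, 0.0, -2.8]
opening: 0.402
finger_force: 30.0
```

View pics/s4.png

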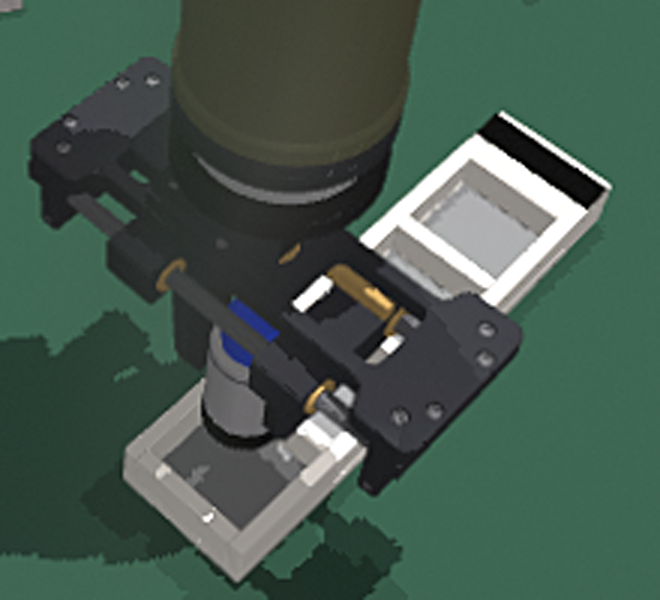

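Blue's foot is over nest 4 and still above the rim. Lower to about 1 mm above the floor and read the force.

```bash
python3 -m pendant '[[1,[0,0,20],[0,0,0]],[1,[0,0,15],[0,0,0]],[1,[0,0,10],[0,0,0]],[1,[0,0,5],[0,0,0]],[1,[0,0,1],[0,0,0]],[1,[0,0,0],[0,0,0]]]'
```

```text
clock: 8.3
tool_pos: [0.4136, -0.2082, 0.0399]
eef_rot: [0.997, 0.073, 0.0, 0.0]
contact_force: [0.2, -0.4, -3.3]
opening: 0.4
finger_force: 30.0
```

```bash
python3 -m pendant '[[1,[0,1,1],[0,0,0]],[1,[0,0,1],[0,0,0]],[1,[0,0,0],[0,0,0]]]'; python3 -m pendant '[[-1,[0,0,0],[0,0,0]],[-1,[0,0,0],[0,0,0]],[-1,[0,0,0],[0,0,0]],[-1,[0,0,0],[0,0,0]]]'; python3 -m pendant '[[-1,[0,0,-15],[0,0,0]],[-1,[0,0,-35],[0,0,0]],[-1,[0,0,-45],[0,0,0]],[-1,[0,0,-45],[0,0,0]],[-1,[0,0,-20],[0,0,0]]]'; python3 to.py 496 196.5 190 -22.45 11
python3 - <<'E'
from h import *
s=snap("top"); save(s,"pics/t4.png")
E
```

```text
clock: 8.68
tool_pos: [0.4136, -0.2091, 0.0377]
eef_rot: [0.997, 0.073, -0.0, 0.0]
contact_force: [0.3, 0.3, -3.5]
opening: 0.401
finger_force: 30.0
clock: 9.18
tool_pos: [0.4138, -0.2091, 0.0378]
eef_rot: [0.997, 0.073, 0.0, 0.0]
contact_force: [-0.4, -0.8, 0.2]
opening: 0.83
finger_force: 0.0
clock: 9.8
tool_pos: [0.4143, -0.2095, 0.201]
eef_rot: [0.997, 0.072, 0.002, 0.001]
contact_force: [0.2, -0.5, -0.2]
opening: 0.995
finger_force: 0.0
rv [  0.2  -0.1 -59.2] per row turn [ 0.  -0.  -5.4] dist 37.7
[13, -35, 1]
[16, -34, 1]
[19, -32, 1]
[22, -31, 1]
[25, -28, 1]
[27, -26, 1]
[30, -23, 1]
[32, -20, 1]
[33, -17, 1]
[35, -14, 1]
[36, -11, 1]
9.8 [ 414.3 -209.5  201. ] [ 0.43  0.55 -0.1   2.08  0.11  0.51 -1.17]
```

```bash
python3 -m pendant '[[-1,[13,-35,1],[0,0,-5.4]],[-1,[16,-34,1],[0,0,-5.4]],[-1,[19,-32,1],[0,0,-5.4]],[-1,[22,-31,1],[0,0,-5.4]],[-1,[25,-28,1],[0,0,-5.4]],[-1,[27,-26,1],[0,0,-5.4]]]' >/dev/null; python3 -m pendant '[[-1,[30,-23,1],[0,0,-5.4]],[-1,[32,-20,1],[0,0,-5.4]],[-1,[33,-17,1],[0,0,-5.4]],[-1,[35,-14,1],[0,0,-5.4]],[-1,[36,-11,1],[0,0,-5.4]],[-1,[0,0,0],[0,0,0]],[-1,[0,0,0],[0,0,0]]]'; python3 to.py 496 196 62 -22.45 5
python3 - <<'E'
from h import *
s=snap("side"); save(s,"pics/s5.png",(180,60,500,420),1.65)
E
```

```text
clock: 11.48
tool_pos: [0.4947, 0.1946, 0.1865]
eef_rot: [0.831, 0.557, -0.001, 0.0]
contact_force: [-0.3, -0.5, -0.4]
opening: 0.998
finger_force: 0.0
rv [-0.   0.1  0.1] per row turn [-0.  0.  0.] dist 24.9
[0, 0, 25]
[0, 0, 25]
[0, 0, 25]
[0, 0, 25]
[0, 0, 25]
11.475 [494.7 194.6 186.5] [-0.28  0.65 -0.3   1.9   0.31  0.64 -1.16]
```

View pics/s5.png

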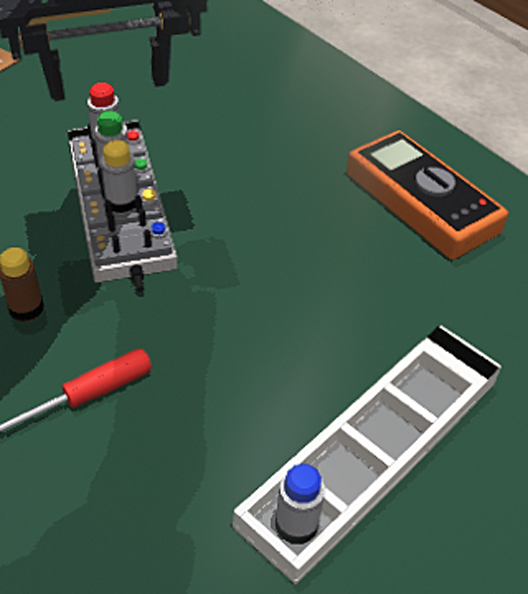

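Blue stands upright in nest 4 (cap at crop (303,475)). Now yellow, the steel one at crop (116,153); the brown one at (15,262) is left alone.

```bash
python3 -c "
from fit import *
print(at(sd,(180+303/1.65,60+474/1.65),.088))"
python3 -m pendant '[[-1,[2,0,30],[0,0,0]],[-1,[0,0,30],[0,0,0]],[-1,[0,0,30],[0,0,0]],[-1,[0,0,20],[0,0,0]],[-1,[0,0,10],[0,0,0]],[-1,[0,0,5],[0,0,0]],[-1,[0,0,0],[0,0,0]],[-1,[0,0,0],[0,0,0]]]' 30; python3 -m pendant '[[1,[0,0,0],[0,0,0]],[1,[0,0,0],[0,0,0]],[1,[0,0,0],[0,0,0]],[1,[0,0,0],[0,0,0]],[1,[0,0,0],[0,0,0]],[1,[0,0,0],[0,0,0]]]'
```

```text
[ 0.41577129 -0.20755958]
clock: 12.52
tool_pos: [0.4965, 0.1979, 0.0624]
eef_rot: [0.83, 0.557, 0.001, 0.0]
contact_force: [-0.1, -1.1, 1.3]
opening: 0.997
finger_force: 0.0
clock: 13.28
tool_pos: [0.4963, 0.1977, 0.0617]
eef_rot: [0.83, 0.557, 0.0, 0.0]
contact_force: [0.2, -0.6, 1.0]
opening: 0.402
finger_force: 30.0
```

```bash
python3 -m pendant '[[1,[0,0,-10],[0,0,0]],[1,[0,0,-25],[0,0,0]],[1,[0,0,-35],[0,0,0]],[1,[0,0,-35],[0,0,0]],[1,[0,0,-20],[0,0,0]]]'; python3 to.py 474 -198 180 -82.06 12
```

```text
clock: 13.9
tool_pos: [0.4962, 0.1979, 0.1888]
eef_rot: [0.83, 0.557, 0.001, 0.0]
contact_force: [-0.3, 0.3, -2.2]
opening: 0.4
finger_force: 30.0
rv [ 0.  -0.1 59.8] per row turn [ 0. -0.  5.] dist 33.1
[-31, 11, 1]
[-30, 13, 1]
[-29, 16, 1]
[-27, 18, 1]
[-26, 21, 1]
[-24, 23, 1]
[-22, 25, 1]
[-19, 27, 1]
[-17, 28, 1]
[-15, 30, 1]
[-12, 31, 1]
[-9, 32, 1]
13.9 [496.2 197.9 188.8] [-0.27  0.65 -0.31  1.89  0.32  0.65 -1.17]
```

```bash
python3 -m pendant '[[1,[-31,11,1],[0,0,5]],[1,[-30,13,1],[0,0,5]],[1,[-29,16,1],[0,0,5]],[1,[-27,18,1],[0,0,5]],[1,[-26,21,1],[0,0,5]],[1,[-24,23,1],[0,0,5]]]' >/dev/null; python3 -m pendant '[[1,[-22,25,1],[0,0,5]],[1,[-19,27,1],[0,0,5]],[1,[-17,28,1],[0,0,5]],[1,[-15,30,1],[0,0,5]],[1,[-12,31,1],[0,0,5]],[1,[-9,32,1],[0,0,5]],[1,[0,0,0],[0,0,0]],[1,[0,0,0],[0,0,0]]]'; python3 to.py 474 -198 90 -82.06 3
```

```text
clock: 15.65
tool_pos: [0.4727, -0.1975, 0.1749]
eef_rot: [0.998, 0.068, -0.0, -0.001]
contact_force: [0.8, 0.8, -3.1]
opening: 0.399
finger_force: 30.0
rv [-0.1  0.  -0.1] per row turn [-0.  0. -0.] dist 28.3
[0, 0, 28]
[0, 0, 28]
[0, 0, 28]
15.65 [ 472.7 -197.5  174.9] [ 0.37  0.64 -0.1   1.97  0.11  0.54 -1.24]
```

```bash
python3 -m pendant '[[1,[1,0,30],[0,0,0]],[1,[0,0,30],[0,0,0]],[1,[0,0,30],[0,0,0]],[1,[0,0,20],[0,0,0]],[1,[0,0,15],[0,0,0]],[1,[0,0,8],[0,0,0]],[1,[0,0,3],[0,0,0]],[1,[0,0,0],[0,0,0]]]'
```

```text
clock: 16.65
tool_pos: [0.4741, -0.1983, 0.039]
eef_rot: [0.998, 0.067, 0.0, 0.0]
contact_force: [0.6, -0.6, -2.7]
opening: 0.396
finger_force: 30.0
```

```bash
python3 -m pendant '[[1,[0,0,1],[0,0,0]],[1,[0,0,0],[0,0,0]]]'; python3 -m pendant '[[-1,[0,0,0],[0,0,0]],[-1,[0,0,0],[0,0,0]],[-1,[0,0,0],[0,0,0]],[-1,[0,0,0],[0,0,0]]]'; python3 -m pendant '[[-1,[0,0,-15],[0,0,0]],[-1,[0,0,-35],[0,0,0]],[-1,[0,0,-45],[0,0,0]],[-1,[0,0,-45],[0,0,0]],[-1,[0,0,-20],[0,0,0]]]'; python3 to.py 517.5 248 190 -22.45 12
```

```text
clock: 16.9
tool_pos: [0.4741, -0.1984, 0.0381]
eef_rot: [0.998, 0.067, 0.0, 0.0]
contact_force: [-0.5, 0.7, -2.9]
opening: 0.4
finger_force: 30.0
clock: 17.4
tool_pos: [0.4739, -0.1984, 0.0378]
eef_rot: [0.998, 0.067, 0.0, 0.0]
contact_force: [-0.1, 0.4, -0.3]
opening: 0.83
finger_force: 0.0
clock: 18.02
tool_pos: [0.4747, -0.1987, 0.2012]
eef_rot: [0.998, 0.067, 0.002, 0.001]
contact_force: [0.3, -0.2, 0.3]
opening: 1.005
finger_force: 0.0
rv [  0.2  -0.1 -59.8] per row turn [ 0. -0. -5.] dist 37.4
[9, -36, 1]
[12, -36, 1]
[15, -34, 1]
[18, -33, 1]
[20, -31, 1]
[23, -29, 1]
[26, -27, 1]
[28, -25, 1]
[30, -22, 1]
[32, -20, 1]
[33, -17, 1]
[35, -14, 1]
18.025 [ 474.7 -198.7  201.2] [ 0.37  0.6  -0.11  1.94  0.11  0.6  -1.24]
```

```bash
python3 -m pendant '[[-1,[9,-36,1],[0,0,-5]],[-1,[12,-36,1],[0,0,-5]],[-1,[15,-34,1],[0,0,-5]],[-1,[18,-33,1],[0,0,-5]],[-1,[20,-31,1],[0,0,-5]],[-1,[23,-29,1],[0,0,-5]]]' >/dev/null; python3 -m pendant '[[-1,[26,-27,1],[0,0,-5]],[-1,[28,-25,1],[0,0,-5]],[-1,[30,-22,1],[0,0,-5]],[-1,[32,-20,1],[0,0,-5]],[-1,[33,-17,1],[0,0,-5]],[-1,[35,-14,1],[0,0,-5]],[-1,[0,0,0],[0,0,0]],[-1,[0,0,0],[0,0,0]]]'; python3 to.py 517.5 248 62 -22.45 5
python3 - <<'E'
from h import *
s=snap("side"); save(s,"pics/s6.png",(180,60,500,420),1.65)
E
```

```text
clock: 19.77
tool_pos: [0.5182, 0.2466, 0.1861]
eef_rot: [0.831, 0.557, -0.0, 0.001]
contact_force: [0.8, -0.7, 1.0]
opening: 1.0
finger_force: 0.0
rv [0.  0.1 0.1] per row turn [0. 0. 0.] dist 24.8
[0, 0, 25]
[0, 0, 25]
[0, 0, 25]
[0, 0, 25]
[0, 0, 25]
19.775 [518.2 246.6 186.1] [-0.34  0.7  -0.32  1.77  0.32  0.72 -1.22]
```

View pics/s6.png

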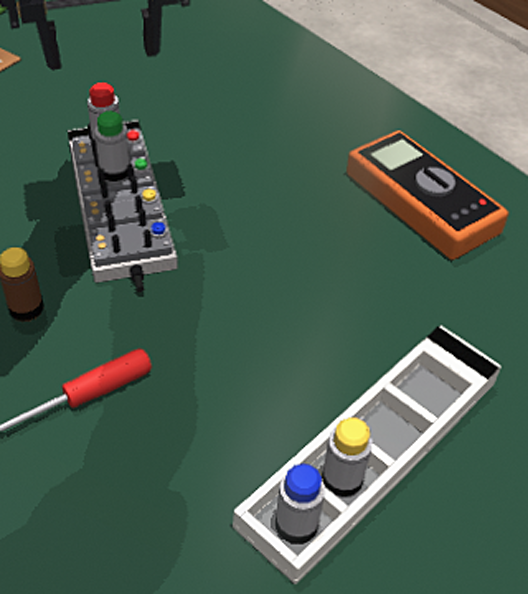

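Yellow stands in nest 3 (crop (351,432)) and blue in nest 4. Next is green, at (110,122).

```bash
python3 -m pendant '[[-1,[1,0,30],[0,0,0]],[-1,[0,0,30],[0,0,0]],[-1,[0,0,30],[0,0,0]],[-1,[0,0,20],[0,0,0]],[-1,[0,0,9],[0,0,0]],[-1,[0,0,5],[0,0,0]],[-1,[0,0,0],[0,0,0]],[-1,[0,0,0],[0,0,0]]]' 30; python3 -m pendant '[[1,[0,0,0],[0,0,0]],[1,[0,0,0],[0,0,0]],[1,[0,0,0],[0,0,0]],[1,[0,0,0],[0,0,0]],[1,[0,0,0],[0,0,0]],[1,[0,0,0],[0,0,0]]]'; python3 -m pendant '[[1,[0,0,-10],[0,0,0]],[1,[0,0,-25],[0,0,0]],[1,[0,0,-35],[0,0,0]],[1,[0,0,-35],[0,0,0]],[1,[0,0,-20],[0,0,0]]]'; python3 to.py 535 -189 180 -82.06 12
```

```text
clock: 20.82
tool_pos: [0.5191, 0.249, 0.0624]
eef_rot: [0.83, 0.557, 0.001, 0.0]
contact_force: [-0.5, 0.5, -0.0]
opening: 1.0
finger_force: 0.0
clock: 21.58
tool_pos: [0.5187, 0.2489, 0.0617]
eef_rot: [0.83, 0.557, -0.0, 0.0]
contact_force: [-0.1, 0.1, 0.1]
opening: 0.402
finger_force: 30.0
clock: 22.2
tool_pos: [0.5191, 0.2491, 0.189]
eef_rot: [0.83, 0.557, 0.001, 0.0]
contact_force: [0.2, -1.1, -2.1]
opening: 0.4
finger_force: 30.0
rv [ 0.  -0.1 59.8] per row turn [ 0. -0.  5.] dist 36.5
[-33, 15, 1]
[-32, 18, 1]
[-30, 21, 1]
[-28, 23, 1]
[-26, 26, 1]
[-24, 28, 1]
[-21, 30, 1]
[-19, 31, 1]
[-16, 33, 1]
[-13, 34, 1]
[-10, 35, 1]
[-7, 36, 1]
22.2 [519.1 249.1 189. ] [-0.34  0.7  -0.33  1.77  0.32  0.73 -1.22]
```

```bash
python3 -m pendant '[[1,[-33,15,1],[0,0,5]],[1,[-32,18,1],[0,0,5]],[1,[-30,21,1],[0,0,5]],[1,[-28,23,1],[0,0,5]],[1,[-26,26,1],[0,0,5]],[1,[-24,28,1],[0,0,5]]]' >/dev/null; python3 -m pendant '[[1,[-21,30,1],[0,0,5]],[1,[-19,31,1],[0,0,5]],[1,[-16,33,1],[0,0,5]],[1,[-13,34,1],[0,0,5]],[1,[-10,35,1],[0,0,5]],[1,[-7,36,1],[0,0,5]],[1,[0,0,0],[0,0,0]],[1,[0,0,0],[0,0,0]]]'; python3 to.py 535 -189 38 -82.06 5
```

```text
clock: 23.95
tool_pos: [0.5345, -0.1884, 0.1749]
eef_rot: [0.998, 0.068, -0.0, -0.001]
contact_force: [0.3, 0.9, -1.6]
opening: 0.401
finger_force: 30.0
rv [-0.1 -0.  -0.1] per row turn [-0. -0. -0.] dist 27.4
[0, 0, 27]
[0, 0, 27]
[0, 0, 27]
[0, 0, 27]
[0, 0, 27]
23.95 [ 534.5 -188.4  174.9] [ 0.32  0.7  -0.11  1.81  0.11  0.64 -1.28]
```

```bash
python3 -m pendant '[[1,[0,0,30],[0,0,0]],[1,[0,0,30],[0,0,0]],[1,[0,0,30],[0,0,0]],[1,[0,0,20],[0,0,0]],[1,[0,0,15],[0,0,0]],[1,[0,0,8],[0,0,0]],[1,[0,0,4],[0,0,0]],[1,[0,0,0],[0,0,0]]]'; python3 -m pendant '[[-1,[0,0,0],[0,0,0]],[-1,[0,0,0],[0,0,0]],[-1,[0,0,0],[0,0,0]],[-1,[0,0,0],[0,0,0]]]'; python3 -m pendant '[[-1,[0,0,-15],[0,0,0]],[-1,[0,0,-35],[0,0,0]],[-1,[0,0,-45],[0,0,0]],[-1,[0,0,-45],[0,0,0]],[-1,[0,0,-20],[0,0,0]]]'; python3 to.py 539 299.5 190 -22.45 13
```

```text
clock: 24.95
tool_pos: [0.5351, -0.1894, 0.0381]
eef_rot: [0.998, 0.067, 0.0, 0.0]
contact_force: [-0.2, -0.4, -1.5]
opening: 0.397
finger_force: 30.0
clock: 25.45
tool_pos: [0.5348, -0.1895, 0.0379]
eef_rot: [0.998, 0.067, 0.0, 0.0]
contact_force: [0.1, 0.1, 0.1]
opening: 0.825
finger_force: 0.0
clock: 26.08
tool_pos: [0.5358, -0.1898, 0.2015]
eef_rot: [0.998, 0.067, 0.002, 0.001]
contact_force: [0.6, 0.1, -0.7]
opening: 0.997
finger_force: 0.0
rv [  0.3  -0.2 -59.8] per row turn [ 0.  -0.  -4.6] dist 37.7
[5, -37, 1]
[8, -37, 1]
[11, -36, 1]
[14, -35, 1]
[17, -34, 1]
[19, -32, 1]
[22, -31, 1]
[24, -29, 1]
[27, -27, 1]
[29, -24, 1]
[30, -22, 1]
[32, -20, 1]
[34, -17, 1]
26.075 [ 535.8 -189.8  201.5] [ 0.33  0.66 -0.11  1.79  0.11  0.7  -1.28]
```

```bash
python3 -m pendant '[[-1,[5,-37,1],[0,0,-4.6]],[-1,[8,-37,1],[0,0,-4.6]],[-1,[11,-36,1],[0,0,-4.6]],[-1,[14,-35,1],[0,0,-4.6]],[-1,[17,-34,1],[0,0,-4.6]],[-1,[19,-32,1],[0,0,-4.6]],[-1,[22,-31,1],[0,0,-4.6]]]' >/dev/null; python3 -m pendant '[[-1,[24,-29,1],[0,0,-4.6]],[-1,[27,-27,1],[0,0,-4.6]],[-1,[29,-24,1],[0,0,-4.6]],[-1,[30,-22,1],[0,0,-4.6]],[-1,[32,-20,1],[0,0,-4.6]],[-1,[34,-17,1],[0,0,-4.6]],[-1,[0,0,0],[0,0,0]],[-1,[0,0,0],[0,0,0]]]'; python3 to.py 539 299.5 62 -22.45 5
```

```text
clock: 27.95
tool_pos: [0.5363, 0.2995, 0.1851]
eef_rot: [0.832, 0.555, -0.0, 0.001]
contact_force: [0.4, 0.5, -0.6]
opening: 1.001
finger_force: 0.0
rv [ 0.1  0.1 -0.1] per row turn [ 0.  0. -0.] dist 24.6
[0, 0, 25]
[0, 0, 25]
[0, 0, 25]
[0, 0, 25]
[0, 0, 25]
27.95 [536.3 299.5 185.1] [-0.4   0.75 -0.33  1.65  0.31  0.8  -1.26]
```

```bash
python3 -m pendant '[[-1,[0,2,30],[0,0,0]],[-1,[0,0,30],[0,0,0]],[-1,[0,0,30],[0,0,0]],[-1,[0,0,20],[0,0,0]],[-1,[0,0,8],[0,0,0]],[-1,[0,0,5],[0,0,0]],[-1,[0,0,0],[0,0,0]],[-1,[0,0,0],[0,0,0]]]' 30; python3 -m pendant '[[1,[0,0,0],[0,0,0]],[1,[0,0,0],[0,0,0]],[1,[0,0,0],[0,0,0]],[1,[0,0,0],[0,0,0]],[1,[0,0,0],[0,0,0]],[1,[0,0,0],[0,0,0]]]'; python3 -m pendant '[[1,[0,0,-10],[0,0,0]],[1,[0,0,-25],[0,0,0]],[1,[0,0,-35],[0,0,0]],[1,[0,0,-35],[0,0,0]],[1,[0,0,-20],[0,0,0]]]'; python3 to.py 596.5 -181 180 -82.06 13
```

```text
clock: 28.95
tool_pos: [0.5385, 0.3003, 0.0625]
eef_rot: [0.831, 0.556, 0.001, 0.0]
contact_force: [-0.3, 0.7, 0.4]
opening: 0.997
finger_force: 0.0
clock: 29.7
tool_pos: [0.5382, 0.3, 0.0617]
eef_rot: [0.831, 0.556, 0.0, 0.0]
contact_force: [1.1, -0.4, 0.5]
opening: 0.399
finger_force: 30.0
clock: 30.32
tool_pos: [0.5383, 0.3004, 0.1891]
eef_rot: [0.831, 0.556, 0.001, -0.0]
contact_force: [0.1, -0.3, -2.5]
opening: 0.397
finger_force: 30.0
rv [ 0.  -0.1 59.6] per row turn [ 0.  -0.   4.6] dist 37.3
[-33, 18, 1]
[-31, 21, 1]
[-29, 23, 1]
[-27, 25, 1]
[-25, 28, 1]
[-23, 30, 1]
[-20, 31, 1]
[-18, 33, 1]
[-15, 34, 1]
[-12, 35, 1]
[-10, 36, 1]
[-7, 37, 1]
[-4, 37, 1]
30.325 [538.3 300.4 189.1] [-0.4   0.75 -0.33  1.64  0.31  0.8  -1.26]
```

```bash
python3 -m pendant '[[1,[-33,18,1],[0,0,4.6]],[1,[-31,21,1],[0,0,4.6]],[1,[-29,23,1],[0,0,4.6]],[1,[-27,25,1],[0,0,4.6]],[1,[-25,28,1],[0,0,4.6]],[1,[-23,30,1],[0,0,4.6]],[1,[-20,31,1],[0,0,4.6]]]' >/dev/null; python3 -m pendant '[[1,[-18,33,1],[0,0,4.6]],[1,[-15,34,1],[0,0,4.6]],[1,[-12,35,1],[0,0,4.6]],[1,[-10,36,1],[0,0,4.6]],[1,[-7,37,1],[0,0,4.6]],[1,[-4,37,1],[0,0,4.6]],[1,[0,0,0],[0,0,0]],[1,[0,0,0],[0,0,0]]]'; python3 to.py 596.5 -181 38 -82.06 5
```

```text
clock: 32.2
tool_pos: [0.5945, -0.1805, 0.1738]
eef_rot: [0.998, 0.068, -0.0, -0.001]
contact_force: [-0.8, 0.5, -1.9]
opening: 0.398
finger_force: 30.0
rv [-0.1  0.  -0.1] per row turn [-0.  0. -0.] dist 27.2
[0, 0, 27]
[0, 0, 27]
[0, 0, 27]
[0, 0, 27]
[0, 0, 27]
32.2 [ 594.5 -180.5  173.8] [ 0.28  0.76 -0.11  1.64  0.11  0.75 -1.31]
```

```bash
python3 -m pendant '[[1,[2,0,30],[0,0,0]],[1,[0,0,30],[0,0,0]],[1,[0,0,30],[0,0,0]],[1,[0,0,20],[0,0,0]],[1,[0,0,14],[0,0,0]],[1,[0,0,8],[0,0,0]],[1,[0,0,4],[0,0,0]],[1,[0,0,0],[0,0,0]]]'; python3 -m pendant '[[-1,[0,0,0],[0,0,0]],[-1,[0,0,0],[0,0,0]],[-1,[0,0,0],[0,0,0]],[-1,[0,0,0],[0,0,0]]]'; python3 -m pendant '[[-1,[0,0,-15],[0,0,0]],[-1,[0,0,-35],[0,0,0]],[-1,[0,0,-45],[0,0,0]],[-1,[0,0,-45],[0,0,0]],[-1,[0,-20,-20],[0,0,0]],[-1,[0,-40,0],[0,0,0]],[-1,[0,-40,0],[0,0,0]],[-1,[0,-40,0],[0,0,0]]]'; python3 -m pendant '[[-1,[0,-40,0],[0,0,0]],[-1,[0,-40,0],[0,0,0]],[-1,[0,-40,0],[0,0,0]],[-1,[0,0,0],[0,0,0]],[-1,[0,0,0],[0,0,0]]]'
python3 - <<'E'
from h import *
s=snap("side"); save(s,"pics/s7.png",(280,160,500,420),2.3)
s=snap("top"); save(s,"pics/t7.png",(355,130,455,305),3)
E
```

```text
clock: 33.2
tool_pos: [0.5971, -0.1816, 0.0382]
eef_rot: [0.998, 0.067, 0.001, 0.0]
contact_force: [0.5, -0.8, -2.3]
opening: 0.398
finger_force: 30.0
clock: 33.7
tool_pos: [0.5967, -0.1815, 0.0379]
eef_rot: [0.998, 0.067, 0.0, 0.0]
contact_force: [-0.1, 0.7, -0.2]
opening: 0.83
finger_force: 0.0
clock: 34.7
tool_pos: [0.5765, -0.0397, 0.1975]
eef_rot: [0.998, 0.068, -0.001, -0.001]
contact_force: [0.5, 0.3, -0.2]
opening: 1.001
finger_force: 0.0
clock: 35.33
tool_pos: [0.5609, 0.0761, 0.1975]
eef_rot: [0.998, 0.068, -0.001, 0.0]
contact_force: [-0.3, -1.1, 0.4]
opening: 0.999
finger_force: 0.0
```

View pics/s7.png

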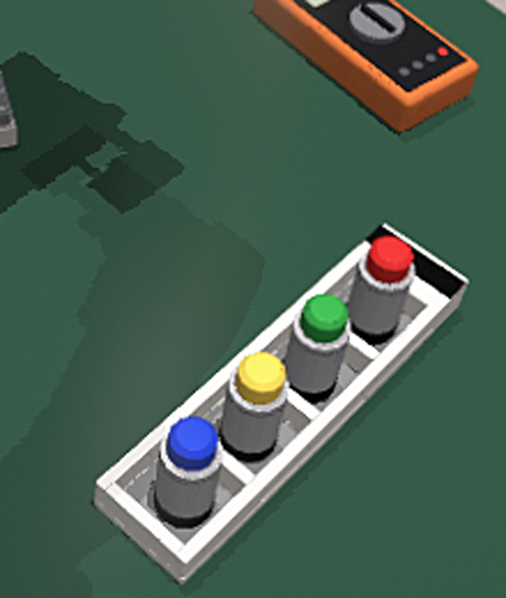

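View pics/t7.png

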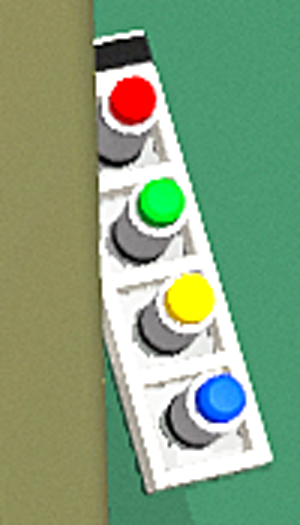

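All four are upright, and from the stripe they run red, green, yellow, blue. A quick numeric check of the caps in the tray frame, then hand in.

Run:
```python
from fit import *
c,n=np.cos(T1.x[2]),np.sin(T1.x[2])
def tr(p): d=p-T1.x[:2]; return (1e3*np.array([c*d[0]+n*d[1],-n*d[0]+c*d[1]])).round(1)
for a,b in zip([(132,98),(161,200),(190,297),(221,396)],[(391,253),(325,312),(261,372),(193,437)]):
    print(tr(at(s,(355+a[0]/3-.3,130+a[1]/3-.3),.088)),tr(at(sd,(280+b[0]/2.3-.3,160+b[1]/2.3-.3),.088)))
print(r.finish_job())
```

```text
[-0.4 93.6] [ 2.5 91.8]
[-0.7 28.9] [ 1.7 26.2]
[ -0.  -30.7] [  2.4 -33.6]
[  1.5 -89.8] [  3.9 -92.5]
the job is handed in; nothing more can be done
None
```

All four motors stand upright in the tray in rack order from the striped end (red, green, yellow, blue), each measured within about 5 mm of its nest centre, and the job was handed in at about 35 s; no verdict was returned.

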